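Draw the cold chisel from its stand and hold it level over the drip tray

ROBOT

A 7-joint arm with a two-finger parallel gripper is mounted at the origin on a cart in front of the work surface, level with it; the furniture and walls round the work are solid. World frame = base frame: x ahead of the robot, y to its left, z up, the work surface at z = 0. Lengths are in m, angles in rad, forces in N, time in s.
With the tool pointing down it reaches from about 0.4 to 0.85 m from the base axis. Payload 4.5 kg.
Tool frame: the origin (TCP) lies on the mounting face of the last link; the fingertips stand 166 mm ahead of it and the grasp point (between the pads) lies 147 mm ahead of it; z points along the fingers, y is the line along which they close (so a half turn about z gives the same grasp; the last joint's range is limited). The gripper opens to 88 mm and grips with 3 to 60 N. Pads are 18 mm wide; open, the fingers measure 123 mm over their backs; the gripper's body (75 mm by 187 mm) begins 45 mm behind the grasp point.
Start: joints at [-1.284, 0.689, -0.195, 1.565, 0.157, 0.902, -0.215], TCP at [0.156, 0.605, 0.405] pointing down, gripper open.
Joint ranges: [-3.01, 3.01], [-0.46, 2.08], [-1.47, 1.51], [0.13, 2.56], [-1, 4.14], [0.04, 2.09], [-2.66, 2.66]. Speed limits (rad/s): [2.57, 2.57, 3.14, 3.14, 3.14, 3.14, 3.14].

INTERFACE

Orientations are given as a unit quaternion [x, y, z, w].
In Python, from plant import r, snapshot gives the robot as it stands. The module is installed in compiled form; this text tells all that it offers.
- The arm moves only by the tool move_arm, never from a script. Its argument "rows" is a list of rows, each a list of 5 numbers: the shift along the tool's x, y, z in m, then the turn about the tool's z in rad, then the finger opening in m, from 0 to 0.0881. In form: [[dx, dy, dz, spin, claw], ...]. A call has 1 to 10 rows; each row shifts and turns the commanded pose from where the row before left it, along the tool's axes as they then stand; what a row does not reach is not made up. A row lasts 1/12 s, in which the tool goes at most 41.7 mm and 7.16 degrees, less where a joint would pass 70% of its speed; a pose out of reach is approached as far as the arm can. A call with a gripper value outside its range is refused whole. The fingers move at their own pace and stop on an object; "newtons" is the grip in N (left out, the last holds). Time passes only in rows, so rows that do not move let the fingers close. It gives the time, the measured TCP pose, the force, the opening and the grip force at its end, in the units of the state.
- r.get_state(): the state, without advancing time (a new reading comes with each control period).
- snapshot(name): name is "scene" or "top"; returns a dict with "color" (400x640x3 uint8, red, green, blue), "depth" (400x640 float32, m along the optical axis (not along the pixel's ray), 0 where there is no reading), "mtx" (3x3 intrinsics, pixels), "dist" ([k1, k2, p1, p2, k3] as OpenCV has them; the pictures are not rectified), "eye" and "orientation" of the camera in the world. Camera axes: x right, y up, looking along -z (the intrinsics and any distortion apply to the point x, -y, -z); pixel columns grow to the right and rows downward; lengths in m; the calibration is good to about 2 mm. A picture is of the moment at which its call begins.
- r.finish_job(): hands the job in; it is judged then, once.
The state is a dict: "clock": time; "q": joint angles; "qd": joint speeds; "joint_torque": joint torques, N m; "tool_pos": TCP position; "eef_rot": TCP orientation; "contact_force": force on the tool from outside, world axes, zero at the start; "moment": the same for the moment, N m; "opening": opening from 0.0 (shut) to 1.0 (fully open); "finger_force": force on a finger pad.
Only numpy, scipy, OpenCV 4.12 (cv2) and the standard library are available. Lean on these libraries where they do the work, as an engineer would, in place of code of your own. Each camera call takes 0.05 s, during which the arm holds its last target. There are 200 camera calls.

TASK

The cold chisel is to be oiled: draw it straight up out of its wooden stand until it is quite clear, and only then turn it over from upright to level. Finish while holding it still and level, the whole of it over the drip tray and roughly 10 to 25 cm above the bench: the program ends with the chisel in the gripper, nothing is put down. Leave the two punches in their stands and the tray and everything else where they are.

Things in the scene. Friction and masses are not known exactly. Their poses are not given: they have to be found in the camera images.
- cold_chisel: Loose steel cold chisel, 176 mm long, 0.3 kg, balanced near mid-length. Round shank 21 mm thick for 125 mm from the flat head, then a blade 26 mm wide tapering to the edge. Starts on its head, edge up, 121 mm free above its stand (the lowest 70 mm round). Origin: mid-length, on the surface; centre line 10.6 mm along own +z. y runs from edge to head (down at the start), x across the blade.
- chisel_head (a point): centre of the chisel's flat struck head (the lower end at the start), on its centre line; in the bore it stands 15 mm above the bench
- chisel_edge (a point): middle of the chisel's cutting edge (the upper end at the start, 191 mm above the bench), on its centre line
- chisel_stand: fixed dark wooden stand 64 x 64 mm, top 70 mm above the bench, on a screwed-down steel foot 64 x 100 x 6 mm (longer along y); upright blind bore 23.5 mm wide and 55 mm deep in the middle of its top. Origin: centre of its underside on the bench. The stands change places.
- punch_a: plain steel punch, 16 mm thick and 121 mm long, slim point up, standing in a stand like the chisel's so that 66 mm are free above it; bystander. Origin at mid-length, on its surface.
- punch_b: a second punch, same as punch_a, in the third stand; bystander
- punch_a_stand: fixed wooden stand of punch_a, same outer shape and height as the chisel's. Origin: centre of its underside.
- punch_b_stand: fixed wooden stand of punch_b, same. Origin: centre of its underside.
- drip_tray: empty shallow open steel tray, outside 240 (x) x 150 (y) x 31 mm high with a rolled rim, loose, 0.9 kg, flat on the bench. Origin: centre of its underside; x along its length.
- padlock: old padlock lying on the bench, 80 x 52 x 16 mm, bystander; origin under its centre
- match_tin: flat brass tin 42 x 64 x 18 mm on the bench, bystander; origin under its centre
Not all that is in view belongs to the job. Several things have the shape of the cold_chisel; the one meant has the colours described above.

How it is judged:
On the way, in this order (a step that is already met when the one before it is completed fails the run):
1. the chisel is drawn clear above its stand, still upright (within 30 degrees), in the gripper (height (world z) of chisel_head above 0.075 m and height (world z) of chisel_edge above 0.2 m and angle between cold_chisel's own y axis and vertical above 2.62 rad and contact force between cold_chisel and the fingers above 2 N), for 0.1 s.
2. the chisel is turned level in the gripper, raised (angle between cold_chisel's own y axis and vertical between 1.22 and 1.92 rad and height (world z) of cold_chisel above 0.08 m and contact force between cold_chisel and the fingers above 2 N), for 0.2 s.
At the end, for the whole second after the job is handed in: Gripper holds the chisel still, level within 20 degrees, not touching the tray, head and edge both inside the tray's outline from above and 8 to 30 cm above the bench; both punches upright in their stands; they, tray, padlock and brass tin within 3 cm of their starts (angle between cold_chisel's own y axis and vertical between 1.22 and 1.92 rad and height (world z) of chisel_head between 0.08 and 0.3 m and x of chisel_head in the frame of drip_tray between -0.12 and 0.12 m and y of chisel_head in the frame of drip_tray between -0.075 and 0.075 m and height (world z) of chisel_edge between 0.08 and 0.3 m and x of chisel_edge in the frame of drip_tray between -0.12 and 0.12 m and y of chisel_edge in the frame of drip_tray between -0.075 and 0.075 m and contact force between cold_chisel and the fingers above 2 N and contact force between cold_chisel and drip_tray below 0.1 N and linear speed of cold_chisel below 0.05 m/s and angular speed of cold_chisel below 0.3 rad/s and distance of each of punch_a, punch_b, drip_tray, padlock, match_tin from where it was at the start of the episode below 0.03 m and angle between each of punch_a, punch_b's own y axis and vertical above 2.8 rad); the arm keeps its last pose, push and grip.
It fails at once if a punch, the tray or another bystander was moved by more than 3 cm (distance of any of punch_a, punch_b, drip_tray, padlock, match_tin from where it was at the start of the episode above 0.03 m).
It also fails if it takes over 38 s, if anything falls off the work surface, if the arm or the gripper's body presses on something with over 40 N, if the wrist force passes 120 N, or if a joint passes its speed limit or range.

## Working session

There is one attempt and no reset: what is moved stays moved. The work goes in short steps, Python scripts to look and compute and a tool call to move; the robot and the scene stay as the last step left them, time stands still between calls to the robot, and variables do not carry over. Pictures are saved under pics/ and viewed, at most 10 in all, crops included, and the job is handed in when it is done.

Besides the shell and the picture viewer there is one more tool, called after ">>>" by a JSON object that holds its "name" and its "arguments", one argument or row to a line. move_arm: Moves the arm, as the interface text tells. Its arguments: {"type":"object","properties":{"rows":{"type":"array"},"newtons":{"type":"number"}},"required":["rows"]}

```bash
mkdir -p pics; cat > h.py <<'E'
import numpy as np, cv2
from scipy.spatial.transform import Rotation as R
from plant import r, snapshot
def pts(s):
    h,w=s['depth'].shape
    u,v=np.meshgrid(np.arange(w),np.arange(h))
    p=cv2.undistortPoints(np.stack([u,v],-1).reshape(-1,1,2).astype(np.float64),np.array(s['mtx'],float),np.array(s['dist'],float)).reshape(h,w,2)
    d=s['depth'].astype(float)
    c=np.stack([p[...,0]*d,-p[...,1]*d,-d],-1)
    q=np.array(s['orientation'],float)
    M=R.from_quat(q).as_matrix() if q.size==4 else q
    return c@M.T+np.array(s['eye'])
def save(s,n): cv2.imwrite('pics/'+n+'.png',s['color'][...,::-1])
E
python3 - <<'E'
from h import *
for n in('scene','top'):
    s=snapshot(n); save(s,n+'1'); np.savez('/tmp/'+n+'1.npz',**s,P=pts(s)); print(n,s['eye'],s['orientation'],(s['depth']>0).mean())
print(r.get_state())
E
```

```text
scene [-0.09241413 -0.43308033  1.17073886] [ 0.31289469 -0.11795002 -0.31843504  0.88700836] 0.9938671875
top [0.30873337 0.20449395 1.17013899] [-0.05546901  0.06277621  0.71009184 -0.69910794] 0.99591015625
{'clock': 0.1, 'q': array([-1.28422451,  0.68989179, -0.19450157,  1.56621399,  0.15730925,
        0.90249444, -0.2151113 ]), 'qd': array([ 0.00158124, -0.00333237,  0.00012848, -0.00228981,  0.00039501,
        0.00056177, -0.00309555]), 'joint_torque': array([-3.82603888e-03, -5.28491020e+01, -1.27171677e+00, -1.53833109e+01,
       -5.25831606e-02,  2.03445576e-03,  3.72781119e-05]), 'tool_pos': array([0.15626581, 0.6048553 , 0.40400168]), 'eef_rot': array([ 1.26023254e-01,  9.92026958e-01, -8.07984621e-04, -3.40836348e-05]), 'contact_force': array([-0.78806375, -0.40672149, -0.7708161 ]), 'moment': array([-0.01461154, -0.04588957, -0.03638729]), 'finger_force': 0.0, 'opening': 0.9995619674583707}
```

View pics/scene1.png

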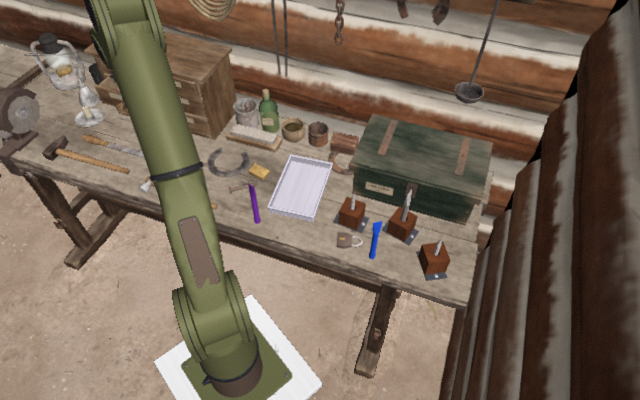

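View pics/top1.png

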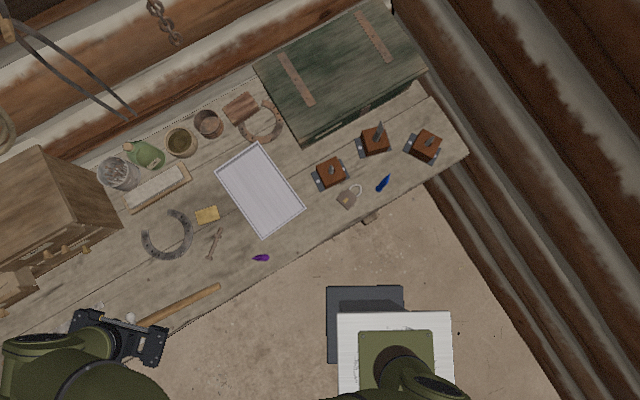

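The middle stand (scene 403,222; top 375,138) holds the tall steel chisel. The other two stands hold short punches. The blue and purple chisels standing on the bench are decoys, and the tray is at top (260,190).

```bash
python3 - <<'E'
from h import *
t=np.load('/tmp/top1.npz'); s=np.load('/tmp/scene1.npz')
def reg(D,u0,u1,v0,v1,zlo,zhi):
    P=D['P'][v0:v1,u0:u1].reshape(-1,3); m=(P[:,2]>zlo)&(P[:,2]<zhi); return P[m]
def rect(P):
    c=cv2.minAreaRect((P[:,:2]*1000).astype(np.float32)); return [np.round(x,1) for x in (c[0],c[1],c[2])],len(P)
for n,b in dict(A=(310,350,150,190),C=(355,395,118,160),B=(405,445,125,165)).items():
    print(n,'standtop',rect(reg(t,*b,.064,.076)),'above',)
    Q=reg(t,*b,.085,.25); print('  tool',Q.mean(0).round(4),Q.max(0).round(4),Q.min(0).round(4),len(Q))
Q=reg(s,395,418,180,225,.08,.25)
print('scene chisel',Q.mean(0).round(4),len(Q))
for lo in np.arange(.08,.2,.015):
    q=Q[(Q[:,2]>=lo)&(Q[:,2]<lo+.015)]
    if len(q)>0: print(round(lo,3),len(q),q.mean(0).round(4),q.min(0).round(4)[:2],q.max(0).round(4)[:2])
# top view bits
Q=reg(t,355,400,110,160,.085,.25)
for lo in np.arange(.08,.2,.02):
    q=Q[(Q[:,2]>=lo)&(Q[:,2]<lo+.02)]
    if len(q)>0: print('top',round(lo,3),len(q),q.mean(0).round(4),rect(q))
T=reg(t,205,312,135,245,.02,.045); print('tray rim',rect(T))
for n,b in dict(blue=(372,395,170,196),purple=(248,275,248,268)).items():
    Q=reg(t,*b,.03,.3); print(n,Q.mean(0).round(3),Q[:,2].max().round(3))
print('padlock',rect(reg(t,335,365,180,212,.008,.03)))
print('chest corners',[t['P'][v,u].round(3) for v,u in ((142,302),(85,425),(75,258),(100,360))])
e=reg(t,250,430,0,150,.21,.5); print('chest',rect(e[e[:,2]<.35]),e[:,2].max())
print('bench z',t['P'][215,310].round(3),t['P'][178,450].round(3))
cv2.imwrite('pics/crop.png',cv2.resize(np.hstack([s['color'][170:280,330:460],t['color'][95:205,320:450]])[...,::-1],None,fx=3,fy=3,interpolation=cv2.INTER_CUBIC))
E
```

```text
A standtop ([array([540.1, 169.7]), array([64.7, 64. ]), np.float64(24.7)], 481) above
  tool [0.538  0.1699 0.1115] [0.5437 0.1753 0.1332] [0.534  0.1643 0.0879] 27
C standtop ([array([632.5,  41.2]), array([65.2, 65.4]), np.float64(15.1)], 401) above
  tool [0.6294 0.0435 0.147 ] [0.6452 0.0493 0.1924] [0.6193 0.0351 0.0855] 107
B standtop ([array([ 614.8, -101.6]), array([62.9, 66. ]), np.float64(60.9)], 432) above
  tool [ 0.6133 -0.0992  0.1089] [ 0.6209 -0.095   0.1314] [ 0.6091 -0.1052  0.0855] 34
scene chisel [0.6722 0.0742 0.1279] 448
0.08 68 [0.6792 0.0853 0.0873] [0.6235 0.0309] [0.7237 0.1304]
0.095 78 [0.6806 0.0873 0.1023] [0.6233 0.0306] [0.7222 0.1319]
0.11 52 [0.6698 0.066  0.1162] [0.6226 0.0297] [0.7185 0.1319]
0.125 75 [0.6707 0.0721 0.1333] [0.6227 0.0308] [0.7038 0.1235]
0.14 101 [0.6768 0.0785 0.1475] [0.6216 0.0313] [0.7014 0.1221]
0.155 46 [0.6683 0.0615 0.1595] [0.6212 0.0328] [0.7083 0.1013]
0.17 16 [0.6288 0.0365 0.1775] [0.6201 0.0336] [0.6428 0.0402]
0.185 12 [0.6318 0.0386 0.1882] [0.619  0.0348] [0.6432 0.0429]
top 0.08 18 [0.6555 0.0597 0.0928] ([arra
[... 391 characters left out ...]
04 0.0429 0.1701] ([array([632.2,  43.8]), array([25. ,  6.2]), np.float64(20.7)], 29)
top 0.18 18 [0.6318 0.0412 0.1866] ([array([632.1,  41.2]), array([26.5,  2.9]), np.float64(14.8)], 18)
tray rim ([array([504.6, 387. ]), array([310. , 296.3]), np.float64(86.6)], 711)
blue [0.496 0.032 0.121] 0.177
purple [0.306 0.353 0.127] 0.177
padlock ([array([488.4, 126.2]), array([75.9, 79.9]), np.float64(57.7)], 303)
chest corners [array([0.599, 0.245, 0.155]), array([ 0.914, -0.188, -0.219]), array([0.782, 0.36 , 0.16 ]), array([0.708, 0.093, 0.164])]
chest ([array([925.9, 330.9]), array([48.6, 84.9]), np.float64(29.8)], 213) 0.3295300928120365
bench z [ 0.426  0.23  -0.002] [ 0.622 -0.349 -0.5  ]
```

View pics/crop.png

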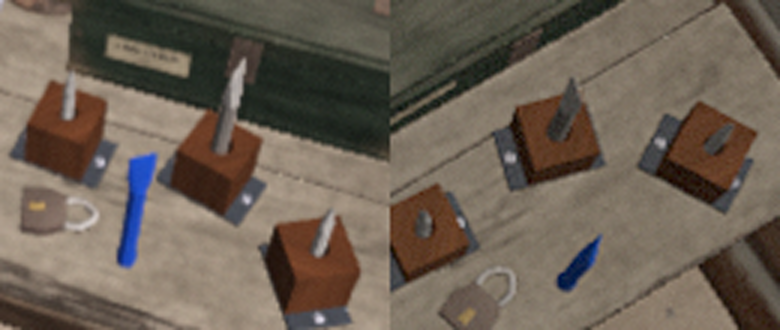

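The crop confirms that the chisel in the middle stand is grey steel with its blade up. Its axis is at about (0.632, 0.041), with the blade width along 15°. The tool can't tilt, so the plan is:
1. Grip the blade across its width, above the balance point.
2. Lift it clear.
3. Lever it over the edge of its own fixed stand until it is level.

>>> {"name": "move_arm", "arguments": {
  "rows": [
    [-0.03,-0.0213,0,0,0.088],
    [-0.03,-0.0213,0,0,0.088],
    [-0.03,-0.0213,0,0,0.088],
    [-0.03,-0.0213,0,0,0.088],
    [-0.03,-0.0213,0,0,0.088],
    [-0.03,-0.0213,0,0,0.088],
    [-0.03,-0.0213,0,0,0.088],
    [-0.03,-0.0213,0,0,0.088],
    [-0.03,-0.0213,0,0,0.088],
    [-0.03,-0.0213,0,0,0.088]
  ],
  "newtons": 60
}}

```text
clock: 0.93
tool_pos: [0.3943, 0.3223, 0.4045]
eef_rot: [0.126, 0.992, -0.0, -0.0]
contact_force: [0.9, 0.4, 0.5]
opening: 1.002
finger_force: 0.0
```

>>> {"name": "move_arm", "arguments": {
  "rows": [
    [-0.03,-0.0213,0,0,0.088],
    [-0.03,-0.0213,0,0,0.088],
    [-0.03,-0.0213,0,0,0.088],
    [-0.03,-0.0213,0,0,0.088],
    [-0.03,-0.0213,0,0,0.088],
    [-0.03,-0.0213,0,0,0.088],
    [-0.03,-0.0213,0,0,0.088],
    [-0.03,-0.0213,0,0,0.088],
    [-0.03,-0.0213,0,0,0.088],
    [-0.03,-0.0213,0,0,0.088]
  ]
}}

```text
clock: 1.77
tool_pos: [0.6314, 0.0409, 0.4043]
eef_rot: [0.126, 0.992, -0.0, -0.0]
contact_force: [-0.0, 0.3, 0.8]
opening: 1.001
finger_force: 0.0
```

>>> {"name": "move_arm", "arguments": {
  "rows": [
    [0,0,0,0.1173,0.088],
    [0,0,0,0.1173,0.088],
    [0,0,0,0.1173,0.088],
    [0,0,0,0.1173,0.088],
    [0,0,0,0.1173,0.088],
    [0,0,0,0.1173,0.088],
    [0,0,0,0.1173,0.088],
    [0,0,0,0.1173,0.088],
    [0,0,0,0.1173,0.088],
    [0,0,0,0,0.088]
  ]
}}

```text
clock: 2.6
tool_pos: [0.6305, 0.0429, 0.4043]
eef_rot: [0.61, 0.793, -0.0, -0.0]
contact_force: [0.0, 0.9, 0.2]
opening: 0.999
finger_force: 0.0
```

```bash
cat >> h.py <<'E'
def st():
    s=r.get_state(); M=R.from_quat(s['eef_rot']).as_matrix()
    print('t',round(s['clock'],2),'pos',s['tool_pos'].round(4),'tx',M[:,0].round(3),'ty',M[:,1].round(3),'q',s['q'].round(2),'F',s['contact_force'].round(1),'op',round(s['opening']*.0881,4),'ff',round(s['finger_force'],1))
    return s,M
E
python3 - <<'E'
from h import *
s,M=st()
print('to chisel in tool', (M.T@(np.array([.632,.0412,.153+.147])-s['tool_pos'])).round(4))
t=np.load('/tmp/top1.npz'); P=t['P']; C=t['color'].astype(int)
m=((C.min(-1)>120)&(C.max(-1)-C.min(-1)<30)); m[:, :205]=0;m[:,312:]=0;m[:135]=0;m[245:]=0
n,l,stt,_=cv2.connectedComponentsWithStats(m.astype(np.uint8)); k=1+stt[1:,4].argmax()
Q=P[l==k]; Q=Q[(Q[:,2]>-.01)&(Q[:,2]<.045)]
c=cv2.minAreaRect((Q[:,:2]*1000).astype(np.float32)); print(c,cv2.boxPoints(c).round(0).tolist(),len(Q))
E
```

```text
t 2.6 pos [0.6305 0.0429 0.4043] tx [-0.257  0.966 -0.   ] ty [ 0.966  0.257 -0.001] q [-0.16  0.7   0.03  1.55 -0.03  0.9   0.14] F [0.  0.9 0.2] op 0.088 ff 0.0
to chisel in tool [-0.0021  0.0011  0.1043]
((503.2883605957031, 375.0588684082031), (257.5517883300781, 157.299072265625), 35.20188522338867) [[353.0, 365.0], [443.0, 237.0], [654.0, 385.0], [563.0, 514.0]] 4544
```

>>> {"name": "move_arm", "arguments": {
  "rows": [
    [-0.002,0.001,0.015,0,0.088],
    [0,0,0.02,0,0.088],
    [0,0,0.02,0,0.088],
    [0,0,0.02,0,0.088],
    [0,0,0.015,0,0.088],
    [0,0,0.01,0,0.088],
    [0,0,0.004,0,0.088],
    [0,0,0,0,0.088]
  ]
}}

```text
clock: 3.27
tool_pos: [0.6319, 0.0409, 0.2998]
eef_rot: [0.608, 0.794, -0.001, -0.001]
contact_force: [-0.1, -0.9, 0.1]
opening: 1.002
finger_force: 0.0
```

>>> {"name": "move_arm", "arguments": {
  "rows": [
    [0,0,0,0,0.05],
    [0,0,0,0,0.035],
    [0,0,0,0,0.028],
    [0,0,0,0,0.02],
    [0,0,0,0,0.01],
    [0,0,0,0,0.01],
    [0,0,0,0,0.01],
    [0,0,0,0,0.01]
  ],
  "newtons": 40
}}

```text
clock: 3.93
tool_pos: [0.6322, 0.041, 0.3008]
eef_rot: [0.609, 0.794, 0.0, 0.0]
contact_force: [-1.0, -0.7, 0.1]
opening: 0.416
finger_force: 0.0
```

```bash
python3 - <<'E'
from h import *
st(); s=snapshot('scene'); t=snapshot('top')
cv2.imwrite('pics/g.png',cv2.resize(np.hstack([s['color'][120:290,330:460],t['color'][50:220,320:450]])[...,::-1],None,fx=3,fy=3,interpolation=cv2.INTER_CUBIC))
E
```

```text
t 3.93 pos [0.6322 0.041  0.3008] tx [-0.259  0.966  0.   ] ty [0.966 0.259 0.   ] q [-0.15  0.83  0.02  1.63 -0.03  0.68  0.15] F [-1.  -0.7  0.1] op 0.0366 ff 0.0
```

View pics/g.png

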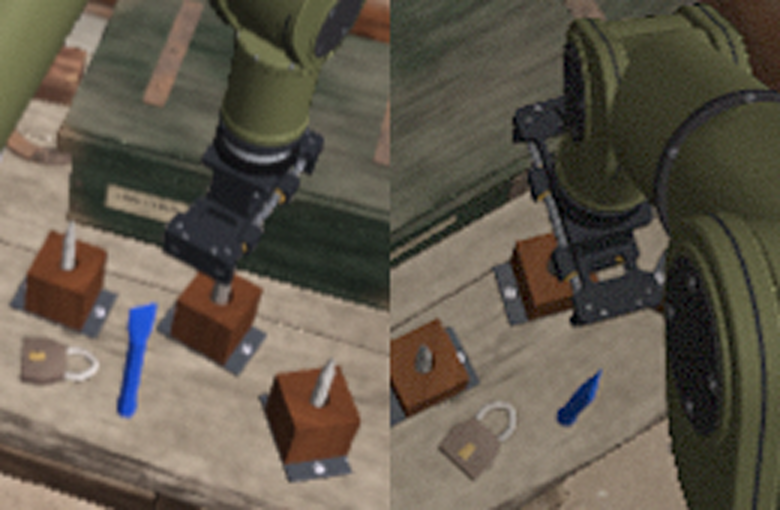

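The gripper is centred on the chisel with nothing else touched. The fingers are still closing.

>>> {"name": "move_arm", "arguments": {
  "rows": [
    [0,0,0,0,0.005],
    [0,0,0,0,0.005],
    [0,0,0,0,0.005],
    [0,0,0,0,0.005],
    [0,0,0,0,0.005]
  ],
  "newtons": 60
}}

```text
clock: 4.45
tool_pos: [0.6322, 0.041, 0.3007]
eef_rot: [0.609, 0.794, 0.0, 0.0]
contact_force: [-0.1, -0.1, -0.1]
opening: 0.238
finger_force: 59.9
```

```bash
python3 -c "
from h import *
st()"
```

```text
t 4.45 pos [0.6322 0.041  0.3007] tx [-0.259  0.966  0.   ] ty [0.966 0.259 0.   ] q [-0.15  0.83  0.02  1.63 -0.03  0.68  0.15] F [-0.1 -0.1 -0.1] op 0.021 ff 59.9
```

>>> {"name": "move_arm", "arguments": {
  "rows": [
    [0,0,-0.005,0,0.005],
    [0,0,-0.01,0,0.005],
    [0,0,-0.012,0,0.005],
    [0,0,-0.012,0,0.005],
    [0,0,-0.012,0,0.005],
    [0,0,-0.012,0,0.005],
    [0,0,-0.012,0,0.005],
    [0,0,-0.01,0,0.005],
    [0,0,0,0,0.005],
    [0,0,0,0,0.005]
  ]
}}

```text
clock: 5.28
tool_pos: [0.6322, 0.0409, 0.3867]
eef_rot: [0.609, 0.793, 0.001, 0.001]
contact_force: [0.8, 0.2, -3.8]
opening: 0.238
finger_force: 60.0
```

```bash
python3 - <<'E'
from h import *
st(); s=snapshot('scene'); t=snapshot('top')
cv2.imwrite('pics/l.png',cv2.resize(np.hstack([s['color'][120:290,330:460],t['color'][50:220,320:450]])[...,::-1],None,fx=3,fy=3,interpolation=cv2.INTER_CUBIC))
E
```

```text
t 5.28 pos [0.6322 0.0409 0.3867] tx [-0.259  0.966 -0.   ] ty [0.966 0.259 0.002] q [-0.15  0.72  0.03  1.57 -0.03  0.86  0.15] F [ 0.8  0.2 -3.8] op 0.021 ff 60.0
```

View pics/l.png

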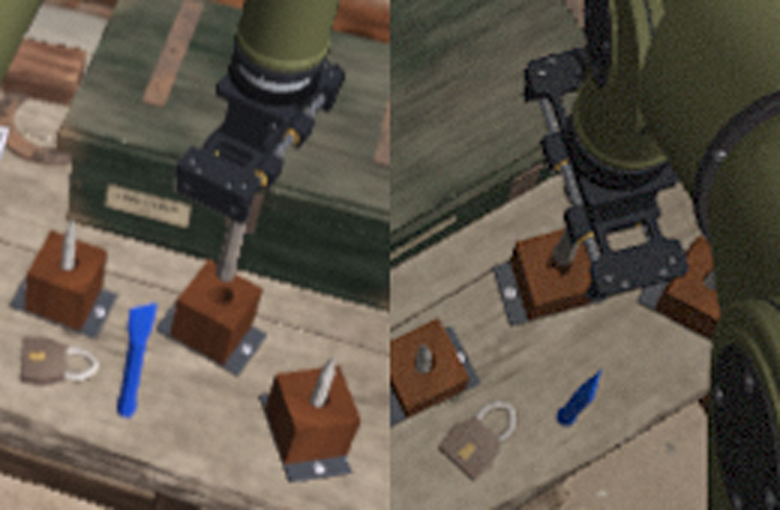

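The chisel is upright and clear above its bore. Next I carry it past the stand's +105° side and lower the head below the stand top.

>>> {"name": "move_arm", "arguments": {
  "rows": [
    [0.012,0,0,0,0.005],
    [0.012,0,0,0,0.005],
    [0.012,0,0,0,0.005],
    [0.012,0,0,0,0.005],
    [0.012,0,0,0,0.005],
    [0,0,0.015,0,0.005],
    [0,0,0.015,0,0.005],
    [0,0,0.015,0,0.005],
    [0,0,0.014,0,0.005],
    [0,0,0,0,0.005]
  ]
}}

```text
clock: 6.22
tool_pos: [0.6152, 0.1001, 0.324]
eef_rot: [0.608, 0.794, -0.002, -0.002]
contact_force: [-0.2, 0.2, -1.9]
opening: 0.241
finger_force: 60.0
```

>>> {"name": "move_arm", "arguments": {
  "rows": [
    [-0.01,0,0,0,0.005],
    [-0.008,0,0,0,0.005],
    [-0.008,0,0.001,0,0.005],
    [-0.008,0,0.002,0,0.005],
    [-0.008,0,0.002,0,0.005],
    [-0.008,0,0.003,0,0.005],
    [-0.008,0,0.004,0,0.005],
    [0,0,0,0,0.005]
  ],
  "newtons": 35
}}

```text
clock: 6.88
tool_pos: [0.6319, 0.0404, 0.3139]
eef_rot: [0.61, 0.793, -0.001, 0.0]
contact_force: [-0.8, 0.2, -1.4]
opening: 0.255
finger_force: 35.0
```

```bash
python3 - <<'E'
from h import *
st(); s=snapshot('scene'); t=snapshot('top')
cv2.imwrite('pics/p.png',cv2.resize(np.hstack([s['color'][120:290,330:460],t['color'][50:220,320:450]])[...,::-1],None,fx=3,fy=3,interpolation=cv2.INTER_CUBIC))
E
```

```text
t 6.88 pos [0.6319 0.0404 0.3139] tx [-0.256  0.967 -0.001] ty [ 0.967  0.256 -0.001] q [-0.15  0.81  0.02  1.63 -0.02  0.71  0.14] F [-0.8  0.2 -1.4] op 0.0225 ff 35.0
```

View pics/p.png

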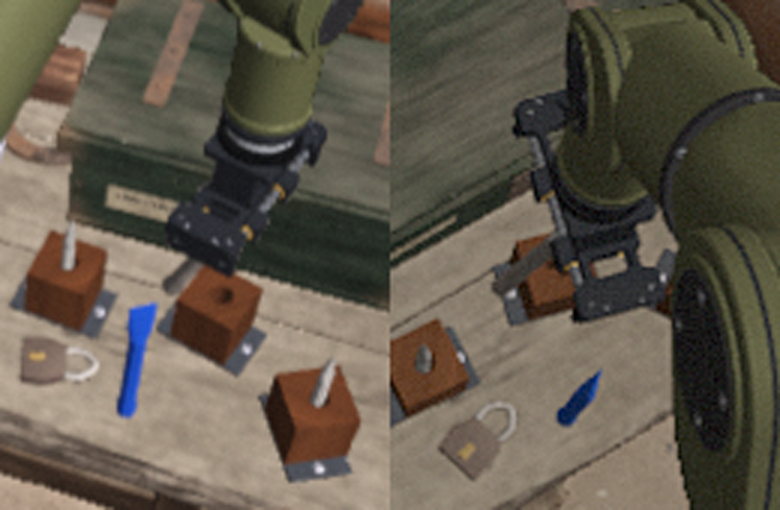

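It pivots well: the chisel now leans about 45° over the stand edge with little force. Continuing toward level.

>>> {"name": "move_arm", "arguments": {
  "rows": [
    [-0.008,0,0.005,0,0.005],
    [-0.008,0,0.006,0,0.005],
    [-0.008,0,0.006,0,0.005],
    [-0.008,0,0.006,0,0.005],
    [-0.008,0,0.007,0,0.005],
    [-0.008,0,0.007,0,0.005],
    [-0.008,0,0.007,0,0.005],
    [-0.008,0,0.007,0,0.005],
    [-0.008,0,0.007,0,0.005],
    [0,0,0,0,0.005]
  ]
}}

```text
clock: 7.82
tool_pos: [0.6501, -0.0292, 0.255]
eef_rot: [0.61, 0.793, -0.001, -0.0]
contact_force: [0.2, -0.7, 0.2]
opening: 0.263
finger_force: 34.8
```

```bash
python3 - <<'E'
from h import *
st(); s=snapshot('scene'); t=snapshot('top')
np.savez('/tmp/s3.npz',P=pts(s),color=s['color']);np.savez('/tmp/t3.npz',P=pts(t),color=t['color'])
cv2.imwrite('pics/p2.png',cv2.resize(np.hstack([s['color'][120:290,330:460],t['color'][50:220,320:450]])[...,::-1],None,fx=3,fy=3,interpolation=cv2.INTER_CUBIC))
E
```

```text
t 7.82 pos [ 0.6501 -0.0292  0.255 ] tx [-0.257  0.966 -0.001] ty [ 0.966  0.257 -0.002] q [-0.03  0.91  0.    1.6  -0.    0.64  0.24] F [ 0.2 -0.7  0.2] op 0.0232 ff 34.8
```

View pics/p2.png

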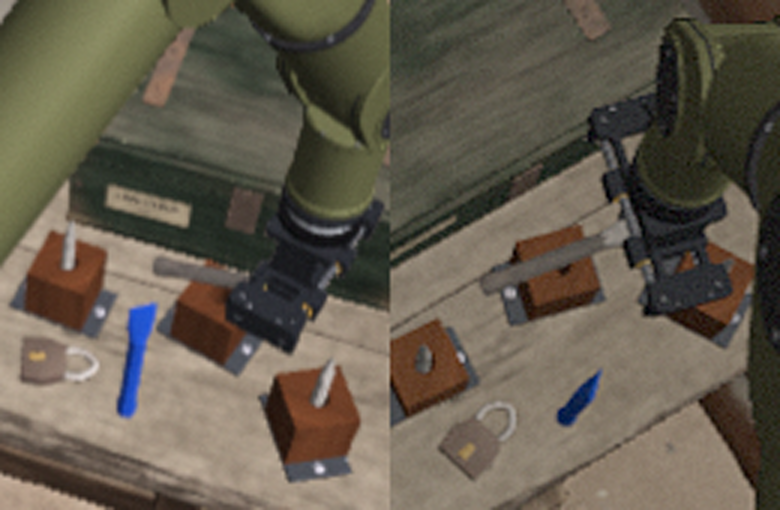

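The chisel looks level now, with its head left of the stand. I'll measure the tilt from depth.

```bash
python3 - <<'E'
from h import *
for n,b in (('t3',(346,398,122,150)),('s3',(380,408,200,218))):
    D=np.load(f'/tmp/{n}.npz'); P=D['P'][b[2]:b[3],b[0]:b[1]].reshape(-1,3)
    Q=P-np.array([.6501,-.0292,0]); u=np.array([-.257,.966,0]); w=np.array([.966,.257,0])
    a=Q@u;l=Q@w; m=(P[:,2]>.077)&(P[:,2]<.15)&(abs(l)<.02)
    for lo in np.arange(-.05,.17,.015):
        k=m&(a>=lo)&(a<lo+.015)
        if k.sum()>2: print(n,round(lo,3),k.sum(),'lat',l[k].mean().round(4),'ztop',np.percentile(P[k,2],90).round(4),'amax',a[k].max().round(3))
E
```

```text
t3 0.01 15 lat 0.0036 ztop 0.1272 amax 0.025
t3 0.025 43 lat -0.0011 ztop 0.1248 amax 0.04
t3 0.04 36 lat -0.0012 ztop 0.1193 amax 0.055
t3 0.055 40 lat -0.0005 ztop 0.112 amax 0.07
t3 0.07 37 lat -0.0011 ztop 0.1041 amax 0.085
t3 0.085 38 lat -0.0007 ztop 0.0966 amax 0.1
t3 0.1 32 lat -0.0004 ztop 0.0896 amax 0.114
t3 0.115 23 lat 0.0001 ztop 0.0836 amax 0.128
t3 0.13 4 lat 0.0031 ztop 0.0776 amax 0.141
s3 0.055 21 lat -0.0053 ztop 0.1088 amax 0.07
s3 0.07 25 lat -0.004 ztop 0.1035 amax 0.085
s3 0.085 28 lat -0.003 ztop 0.0963 amax 0.099
s3 0.1 23 lat -0.0024 ztop 0.0874 amax 0.115
s3 0.115 13 lat -0.002 ztop 0.0839 amax 0.127
s3 0.13 3 lat -0.0034 ztop 0.0814 amax 0.136
```

The shank is still about 26° off level, so I'll press 20 mm further down over the stand edge.

>>> {"name": "move_arm", "arguments": {
  "rows": [
    [0,0,0.004,0,0.005],
    [0,0,0.005,0,0.005],
    [0,0,0.005,0,0.005],
    [0,0,0.004,0,0.005],
    [0,0,0.002,0,0.005],
    [0,0,0,0,0.005]
  ]
}}

```text
clock: 8.42
tool_pos: [0.65, -0.0269, 0.2371]
eef_rot: [0.609, 0.793, -0.0, -0.0]
contact_force: [-4.8, -2.2, 7.0]
opening: 0.264
finger_force: 34.6
```

```bash
cat >> h.py <<'E'
def tilt():
    s,M=st(); S=snapshot('top'); P=pts(S)[60:300,150:450].reshape(-1,3); Q=P-s['tool_pos']
    a=Q@M[:,0]; l=Q@M[:,1]; z0=s['tool_pos'][2]-.147
    m=(abs(P[:,2]-z0)<.06)&(abs(l)<.013)&(a>.02)&(a<.15)&((P[:,2]>z0-.012)|(P[:,2]>.077))
    k=m&(a>.03)&(a<.12); c=np.polyfit(a[k],P[k,2],1); e=abs(np.polyval(c,a[k])-P[k,2]); 
    k2=np.where(k)[0][e<.006]; c=np.polyfit(a[k2],P[k2,2],1)
    print('slope deg',np.degrees(np.arctan(c[0])).round(1),'z at grasp',c[1].round(4),len(k2),'a end',np.percentile(a[m],99).round(3)); return S
E
python3 -c "
from h import *
tilt()"
```

```text
t 8.42 pos [ 0.65   -0.0269  0.2371] tx [-0.258  0.966 -0.   ] ty [ 0.966  0.258 -0.001] q [-0.03  0.94  0.    1.6  -0.    0.6   0.24] F [-4.8 -2.2  7. ] op 0.0233 ff 34.6
slope deg -17.9 z at grasp 0.1191 203 a end 0.139
```

At 18° the pivot turns out to sit about 18 mm above the nominal grasp point, and space here is tight. I'll grip harder, lift, and finish levelling over the higher edge of the chest.

>>> {"name": "move_arm", "arguments": {
  "rows": [
    [0,0,0,0,0.005],
    [0,0,-0.005,0,0.005],
    [0,-0.005,-0.015,0,0.005],
    [0,-0.005,-0.02,0,0.005],
    [0,0,-0.025,0,0.005],
    [0,0,-0.025,0,0.005],
    [0,0,-0.025,0,0.005],
    [0,0,-0.015,0,0.005],
    [0,0,0,0,0.005],
    [0,0,0,0,0.005]
  ],
  "newtons": 60
}}

```text
clock: 9.3
tool_pos: [0.6409, -0.0287, 0.3667]
eef_rot: [0.608, 0.794, 0.001, 0.001]
contact_force: [0.4, 0.0, -4.1]
opening: 0.251
finger_force: 59.9
```

```bash
python3 -c "
from h import *
tilt()
P=np.load('/tmp/top1.npz')['P'][20:200,250:430].reshape(-1,3)
n=np.array([np.cos(np.radians(35.5)),np.sin(np.radians(35.5)),0]); w=np.array([-n[1],n[0],0]); Q=P-[.632,.041,0]
a=Q@n; l=Q@w
for lo in np.arange(.03,.2,.01):
    for L in (0,.03,.06):
        k=(abs(l-L)<.02)&(a>=lo)&(a<lo+.01)
        if k.sum()>2: print(round(lo,2),L,np.percentile(P[k,2],[10,50,90]).round(3),end=' | ')
    print()
"
```

```text
t 9.3 pos [ 0.6409 -0.0287  0.3667] tx [-0.26   0.966 -0.   ] ty [0.966 0.26  0.002] q [-0.03  0.75  0.01  1.56 -0.01  0.83  0.24] F [ 0.4  0.  -4.1] op 0.0221 ff 59.9
slope deg -33.7 z at grasp 0.2509 262 a end 0.137
0.03 0 [0.03  0.069 0.071] | 0.03 0.03 [-0.     0.006  0.07 ] | 0.03 0.06 [-0.004 -0.001  0.002] | 
0.04 0 [-0.004  0.002  0.065] | 0.04 0.03 [-0.005  0.     0.006] | 0.04 0.06 [-0.006 -0.002  0.001] | 
0.05 0 [-0.005 -0.002 -0.   ] | 0.05 0.03 [-0.005 -0.002  0.   ] | 0.05 0.06 [-0.004 -0.002  0.001] | 
0.06 0 [-0.004  0.097  0.141] | 0.06 0.03 [-0.005 -0.003  0.   ] | 0.06 0.06 [-0.005 -0.002  0.001] | 
0.07 0 [-0.004  0.144  0.158] | 0.07 0.03 [-0.003  0.137  0.158] | 0.07 0.06 [-0.004  0.     0.155] | 
0.08 0 [-0.004  0.156  0.163] | 0.08 0.03 [-0.004  0.156  0.163] | 0.08 0.06 [-0.003  0.155  0.161] | 
0.09 0 [0.002 0.05  0.163] | 0.09 0.03 [-0.002  0.042  0.162] | 0.09 0.06 [-0.004  0.044  0.163] | 
0.1 0 [0.16  0.162 0.164] | 0.1 0.03 [0.16  0.162 0.164] | 0.1 0.06 [0.122 0.161 0.164] | 
0.11 0 [0.159 0.162 0.164] | 0.11 0.03 [0.159 0.161 0.164] | 0.11 0.06 [0.159 0.162 0.164] | 
0.12 0 [0.159 0.162 0.164] | 0.12 0.03 [0.159 0.162 0.164] | 0.12 0.06 [0.159 0.162 0.164] | 
0.13 0 [0.159 0.162 0.164] | 0.13 0.03 [0.159 0.162 0.164] | 0.13 0.06 [0.16  0.162 0.164] | 
0.14 0 [0.159 0.162 0.164] | 0.14 0.03 [0.16  0.162 0.164] | 0.14 0.06 [0.16  0.162 0.163] | 
0.15 0 [0.159 0.162 0.164] | 0.15 0.03 [0.16  0.162 0.164] | 0.15 0.06 [0.159 0.161 0.164] | 
0.16 0 [0.158 0.161 0.164] | 0.16 0.03 [0.159 0.161 0.164] | 0.16 0.06 [0.16  0.162 0.164] | 
0.17 0 [0.16  0.162 0.164] | 0.17 0.03 [0.159 0.162 0.164] | 0.17 0.06 [0.159 0.162 0.164] | 
0.18 0 [0.16  0.162 0.165] | 0.18 0.03 [0.16  0.162 0.165] | 0.18 0.06 [0.16  0.162 0.165] | 
0.19 0 [0.16  0.162 0.165] | 0.19 0.03 [0.16  0.162 0.165] | 0.19 0.06 [0.16  0.162 0.164] |
```

The blade grip sagged to 34° because the pads hold the flare near the edge, about 70 mm from the balance point. A better plan is to lay the chisel flat on the chest lid (flat at z≈0.162) with the gripper just off its front edge. Then I can regrasp it at mid-length while it is level.

>>> {"name": "move_arm", "arguments": {
  "rows": [
    [0,0,-0.015,0,0.005],
    [0,0,-0.025,0,0.005],
    [0,0,-0.025,0,0.005],
    [0.02,0.003,0,0,0.005],
    [0.025,0.004,0,0,0.005],
    [0.03,0.004,0,0,0.005],
    [0.03,0.004,0,0,0.005],
    [0.03,0.004,0,0,0.005],
    [0.025,0.003,0,0,0.005],
    [0.012,0.002,0,0,0.005]
  ]
}}

```text
clock: 10.18
tool_pos: [0.6178, 0.1481, 0.4293]
eef_rot: [0.606, 0.795, -0.0, -0.003]
contact_force: [-0.8, 1.1, -2.7]
opening: 0.246
finger_force: 59.9
```

>>> {"name": "move_arm", "arguments": {
  "rows": [
    [0,0,0,0.06,0.005],
    [0,0,0,0.12,0.005],
    [0,0,0,0.12,0.005],
    [0,0,0,0.12,0.005],
    [0,0,0,0.12,0.005],
    [0,0,0,0.12,0.005],
    [0,0,0,0.12,0.005],
    [0,0,0,0.12,0.005],
    [0,0,0,0.12,0.005],
    [0,0,0,0.12,0.005]
  ]
}}

```text
clock: 11.02
tool_pos: [0.6191, 0.1422, 0.43]
eef_rot: [0.942, 0.336, -0.002, 0.0]
contact_force: [-0.4, -0.4, -3.0]
opening: 0.251
finger_force: 59.9
```

>>> {"name": "move_arm", "arguments": {
  "rows": [
    [0,0,0,0.073,0.005],
    [0,0,0,0,0.005],
    [0,0,0,0,0.005]
  ]
}}

```text
clock: 11.27
tool_pos: [0.6191, 0.1426, 0.4303]
eef_rot: [0.952, 0.306, -0.001, 0.0]
contact_force: [0.1, -0.1, -2.9]
opening: 0.247
finger_force: 59.9
```

```bash
python3 -c "
from h import *
S=tilt(); np.savez('/tmp/t4.npz',P=pts(S))
s,M=st()
P=pts(S)[20:220,200:450].reshape(-1,3); Q=P-s['tool_pos']; a=Q@M[:,0]; l=Q@M[:,1]
for lo in np.arange(.0,.2,.01):
    k=(a>=lo)&(a<lo+.01)&(abs(l)<.03)
    if k.sum()>2: print(round(lo,2),k.sum(),np.percentile(P[k,2],[10,50,90]).round(3))
"
```

```text
t 11.27 pos [0.6191 0.1426 0.4303] tx [ 0.813  0.582 -0.003] ty [ 0.582 -0.813 -0.   ] q [-0.5   0.7   0.38  1.52 -0.29  0.98 -0.99] F [ 0.1 -0.1 -2.9] op 0.0218 ff 59.9
slope deg -31.0 z at grasp 0.307 89 a end 0.137
t 11.32 pos [0.6191 0.1427 0.4306] tx [ 0.813  0.583 -0.002] ty [ 0.583 -0.813 -0.   ] q [-0.5   0.7   0.38  1.52 -0.29  0.98 -0.99] F [-0.3  0.1 -2.4] op 0.0221 ff 59.9
0.0 173 [0.626 0.629 0.644]
0.01 195 [0.619 0.628 0.64 ]
0.02 169 [-0.     0.625  0.636]
0.03 140 [-0.002  0.621  0.632]
0.04 85 [-0.002  0.162  0.625]
0.05 36 [0.105 0.162 0.608]
0.06 28 [0.16  0.162 0.265]
0.07 7 [0.257 0.261 0.264]
0.08 28 [0.161 0.254 0.258]
0.09 74 [0.161 0.163 0.252]
0.1 90 [0.16  0.164 0.245]
0.11 86 [0.16  0.164 0.238]
0.12 83 [0.161 0.165 0.233]
0.13 75 [0.16  0.164 0.227]
0.14 53 [0.16  0.164 0.166]
0.15 52 [0.161 0.163 0.166]
0.16 77 [0.161 0.163 0.166]
0.17 83 [0.16  0.163 0.166]
0.18 79 [0.16  0.163 0.166]
0.19 80 [0.16  0.163 0.166]
```

>>> {"name": "move_arm", "arguments": {
  "rows": [
    [-0.005,0,0.015,0,0.005],
    [0,0,0.015,0,0.005],
    [0,0,0.012,0,0.005],
    [0,0,0.012,0,0.005],
    [0,0,0.012,0,0.005],
    [0,0,0.012,0,0.005],
    [0,0,0.012,0,0.005],
    [0,0,0.012,0,0.005],
    [0,0,0.008,0,0.005],
    [0,0,0,0,0.005]
  ]
}}

```text
clock: 12.15
tool_pos: [0.615, 0.1404, 0.3199]
eef_rot: [0.952, 0.305, -0.001, -0.0]
contact_force: [-0.9, -1.0, 0.4]
opening: 0.254
finger_force: 57.6
```

```bash
python3 -c "
from h import *
S=tilt(); s,M=st()
P=pts(S)[20:220,200:450].reshape(-1,3); Q=P-s['tool_pos']; a=Q@M[:,0]; l=Q@M[:,1]
for lo in np.arange(.02,.2,.01):
    k=(a>=lo)&(a<lo+.01)&(abs(l)<.02)
    if k.sum()>2: print(round(lo,2),k.sum(),np.percentile(P[k,2],[10,50,90]).round(3))
"
```

```text
t 12.15 pos [0.615  0.1404 0.3199] tx [ 0.814  0.581 -0.001] ty [ 0.581 -0.814 -0.001] q [-0.47  0.82  0.32  1.64 -0.35  0.74 -0.94] F [-0.9 -1.   0.4] op 0.0224 ff 57.6
slope deg -4.6 z at grasp 0.1902 6 a end 0.149
t 12.2 pos [0.6152 0.1404 0.3209] tx [ 0.814  0.581 -0.001] ty [ 0.581 -0.814 -0.001] q [-0.47  0.82  0.32  1.64 -0.35  0.74 -0.94] F [-0.6 -0.6  1.1] op 0.0225 ff 57.7
0.02 71 [0.509 0.514 0.527]
0.03 44 [0.505 0.513 0.523]
0.04 27 [0.505 0.512 0.516]
0.05 12 [0.161 0.164 0.486]
0.06 21 [0.16  0.162 0.193]
0.07 47 [0.161 0.187 0.194]
0.08 49 [0.16  0.163 0.192]
0.09 57 [0.161 0.164 0.191]
0.1 56 [0.161 0.164 0.189]
0.11 55 [0.162 0.166 0.188]
0.12 54 [0.162 0.167 0.187]
0.13 50 [0.163 0.166 0.185]
0.14 56 [0.162 0.171 0.185]
0.15 52 [0.163 0.167 0.183]
0.16 38 [0.161 0.164 0.166]
0.17 53 [0.16  0.163 0.166]
0.18 56 [0.161 0.163 0.167]
0.19 49 [0.162 0.164 0.167]
```

>>> {"name": "move_arm", "arguments": {
  "rows": [
    [0,0,0.006,0,0.005],
    [0,0,0.006,0,0.005],
    [0,0,0.003,0,0.005],
    [0,0,0,0,0.005],
    [0,0,0,0,0.023],
    [0,0,0,0,0.028],
    [0,0,0,0,0.034],
    [0,0,0,0,0.045],
    [0,0,0,0,0.055],
    [0,0,0,0,0.065]
  ]
}}

```text
clock: 13.03
tool_pos: [0.6153, 0.1403, 0.3069]
eef_rot: [0.952, 0.305, 0.0, -0.0]
contact_force: [0.2, -0.1, -0.1]
opening: 0.594
finger_force: 0.0
```

```bash
python3 -c "
from h import *
S=tilt(); s,M=st()
P=pts(S)[20:220,200:450].reshape(-1,3); Q=P-s['tool_pos']; a=Q@M[:,0]; l=Q@M[:,1]
for lo in np.arange(.03,.2,.01):
    k=(a>=lo)&(a<lo+.01)&(abs(l)<.04)&(P[:,2]>.172)&(P[:,2]<.2)
    if k.sum()>2: print(round(lo,2),k.sum(),np.percentile(P[k,2],[50,90]).round(3),l[k].mean().round(4),l[k].min().round(3),l[k].max().round(3))
s2=snapshot('scene')
cv2.imwrite('pics/lay.png',cv2.resize(np.hstack([s2['color'][100:270,330:460],S['color'][50:220,270:400]])[...,::-1],None,fx=3,fy=3,interpolation=cv2.INTER_CUBIC))
"
```

```text
t 13.03 pos [0.6153 0.1403 0.3069] tx [0.814 0.581 0.001] ty [ 0.581 -0.814  0.   ] q [-0.46  0.84  0.31  1.65 -0.36  0.71 -0.93] F [ 0.2 -0.1 -0.1] op 0.0523 ff 0.0
slope deg -4.2 z at grasp 0.1802 31 a end 0.149
t 13.08 pos [0.6153 0.1402 0.3069] tx [0.814 0.581 0.   ] ty [ 0.581 -0.814  0.   ] q [-0.46  0.84  0.31  1.65 -0.36  0.71 -0.93] F [0.6 0.3 0.9] op 0.0558 ff 0.0
0.06 4 [0.181 0.183] 0.0024 -0.0 0.004
0.07 21 [0.18  0.183] 0.0036 -0.001 0.011
0.08 22 [0.18  0.182] 0.0053 -0.001 0.015
0.09 25 [0.179 0.183] 0.0067 -0.001 0.016
0.1 25 [0.18  0.183] 0.0069 -0.0 0.015
0.11 26 [0.179 0.183] 0.007 -0.0 0.015
0.12 23 [0.18  0.183] 0.0078 0.001 0.017
0.13 26 [0.18  0.183] 0.009 0.001 0.018
0.14 31 [0.181 0.183] 0.0087 0.0 0.019
0.15 24 [0.182 0.185] 0.0077 0.0 0.017
```

View pics/lay.png

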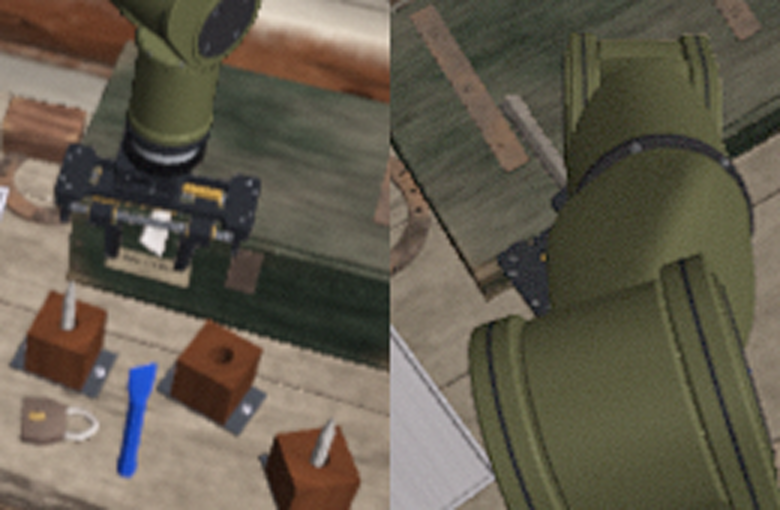

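The chisel lies level on the lid with its edge overhanging the front. Next I move the open fingers to mid-length (x +68 mm, y +6 mm) with the tips just above the lid.

>>> {"name": "move_arm", "arguments": {
  "rows": [
    [0,0,-0.012,0,0.06],
    [0,0,-0.015,0,0.06],
    [0,0.006,0,0,0.06],
    [0.015,0,0,0.02,0.06],
    [0.02,0,0,0,0.06],
    [0.02,0,0,0,0.06],
    [0.013,0,0,0,0.06],
    [0,0,0,0,0.06],
    [0,0,0,0,0.03],
    [0,0,0,0,0.01]
  ]
}}

```text
clock: 13.97
tool_pos: [0.6741, 0.1729, 0.3335]
eef_rot: [0.955, 0.295, -0.001, 0.0]
contact_force: [0.8, 0.1, -0.6]
opening: 0.547
finger_force: 0.0
```

>>> {"name": "move_arm", "arguments": {
  "rows": [
    [0,0,0,0,0.005],
    [0,0,0,0,0.005],
    [0,0,0,0,0.005],
    [0,0,0,0,0.005],
    [0,0,0,0,0.005],
    [0,0,0,0,0.005]
  ]
}}

```text
clock: 14.47
tool_pos: [0.6745, 0.1738, 0.3339]
eef_rot: [0.955, 0.296, -0.0, -0.0]
contact_force: [-0.7, -1.1, 0.8]
opening: 0.223
finger_force: 60.0
```

```bash
python3 -c "
from h import *
st()"
```

```text
t 14.47 pos [0.6745 0.1738 0.3339] tx [ 0.825  0.565 -0.   ] ty [ 0.565 -0.825 -0.   ] q [-0.48  0.89  0.35  1.4  -0.35  0.9  -1.01] F [-0.7 -1.1  0.8] op 0.0196 ff 60.0
```

>>> {"name": "move_arm", "arguments": {
  "rows": [
    [0,0,-0.003,0,0.005],
    [0,0,-0.006,0,0.005],
    [0,0,-0.01,0,0.005],
    [0,0,-0.012,0,0.005],
    [0,0,-0.012,0,0.005],
    [0,0,-0.012,0,0.005],
    [0,0,-0.008,0,0.005],
    [0,0,0,0,0.005]
  ]
}}

```text
clock: 15.13
tool_pos: [0.6754, 0.1739, 0.3998]
eef_rot: [0.955, 0.296, 0.003, 0.0]
contact_force: [-0.1, 0.1, -2.0]
opening: 0.22
finger_force: 60.0
```

```bash
python3 -c "
from h import *
S=tilt(); s,M=st()
for c in ('top','scene'):
  P=pts(snapshot(c))[20:300,200:450].reshape(-1,3); Q=P-s['tool_pos']; a=Q@M[:,0]; l=Q@M[:,1]
  for lo in np.arange(-.12,.12,.01):
    k=(a>=lo)&(a<lo+.01)&(abs(l)<.02)&(P[:,2]>.19)&(P[:,2]<.26)
    if k.sum()>2: print(c,round(lo,2),k.sum(),np.percentile(P[k,2],[50,90]).round(3),l[k].mean().round(4))
"
```

```text
t 15.13 pos [0.6754 0.1739 0.3998] tx [0.825 0.565 0.005] ty [ 0.565 -0.825  0.002] q [-0.5   0.82  0.38  1.34 -0.32  1.03 -1.03] F [-0.1  0.1 -2. ] op 0.0194 ff 60.0
slope deg 27.7 z at grasp 0.1991 18 a end 0.092
t 15.18 pos [0.6749 0.1739 0.3983] tx [0.825 0.565 0.003] ty [ 0.565 -0.825  0.001] q [-0.5   0.83  0.38  1.34 -0.32  1.03 -1.03] F [ 0.1 -0.4 -3.8] op 0.0199 ff 60.0
top 0.08 8 [0.243 0.245] -0.0076
top 0.09 5 [0.245 0.247] 0.0001
scene -0.09 14 [0.239 0.244] 0.0005
scene -0.08 25 [0.24  0.244] 0.0002
scene -0.07 24 [0.242 0.247] -0.0001
scene -0.06 22 [0.243 0.247] 0.0012
scene -0.05 17 [0.243 0.246] 0.0015
scene -0.04 14 [0.242 0.245] 0.0012
scene -0.03 12 [0.243 0.246] 0.001
scene -0.02 53 [0.245 0.253] -0.0
scene -0.01 33 [0.245 0.256] -0.0023
scene -0.0 13 [0.245 0.25 ] -0.0007
scene 0.01 15 [0.242 0.246] 0.0002
scene 0.02 14 [0.243 0.247] 0.0013
scene 0.03 10 [0.242 0.246] 0.0003
scene 0.05 7 [0.244 0.245] 0.0029
scene 0.06 11 [0.244 0.246] 0.0
scene 0.07 3 [0.24  0.241] 0.0082
```

It is firmly held and level to within about 1°. Now I carry it over the tray and lower a little.

>>> {"name": "move_arm", "arguments": {
  "rows": [
    [0,-0.01,0,0,0.005],
    [-0.002,-0.02,0,0,0.005],
    [-0.003,-0.03,0,0,0.005],
    [-0.004,-0.033,0,0,0.005],
    [-0.004,-0.035,0,0,0.005],
    [-0.004,-0.035,0,0,0.005],
    [-0.004,-0.033,0,0,0.005],
    [-0.004,-0.03,0,0,0.005],
    [-0.003,-0.025,0,0,0.005],
    [0,-0.012,0,0,0.005]
  ]
}}

```text
clock: 16.12
tool_pos: [0.4989, 0.3795, 0.3957]
eef_rot: [0.954, 0.299, -0.002, -0.001]
contact_force: [-0.4, 1.3, -4.1]
opening: 0.223
finger_force: 60.0
```

>>> {"name": "move_arm", "arguments": {
  "rows": [
    [0,0,0.008,0,0.005],
    [0,0,0.014,0,0.005],
    [0,0,0.014,0,0.005],
    [0,0,0.009,0,0.005],
    [0,0,0,0,0.005],
    [0,0,0,0,0.005],
    [0,0,0,0,0.005],
    [0,0,0,0,0.005]
  ]
}}

```text
clock: 16.78
tool_pos: [0.5036, 0.375, 0.3526]
eef_rot: [0.955, 0.295, 0.001, -0.0]
contact_force: [1.2, 0.4, -2.6]
opening: 0.228
finger_force: 60.0
```

```bash
python3 -c "
from h import *
s,M=st()
T=snapshot('top');S=snapshot('scene')
for c,I in (('top',T),('scene',S)):
  P=pts(I).reshape(-1,3); Q=P-s['tool_pos']; a=Q@M[:,0]; l=Q@M[:,1]; z0=s['tool_pos'][2]-.147
  for lo in np.arange(-.12,.12,.02):
    k=(a>=lo)&(a<lo+.02)&(abs(l)<.02)&(abs(P[:,2]-z0)<.03)
    if k.sum()>2: print(c,round(lo,2),k.sum(),np.percentile(P[k,2],[50]).round(3),P[k].mean(0)[:2].round(3))
cv2.imwrite('pics/fin.png',np.vstack([S['color'][100:320,200:500],T['color'][80:300,170:470]])[...,::-1])
"
```

```text
t 16.78 pos [0.5036 0.375  0.3526] tx [0.826 0.564 0.002] ty [ 0.564 -0.826  0.   ] q [-0.92  0.79  0.38  1.63 -0.38  0.8  -1.34] F [ 1.2  0.4 -2.6] op 0.0201 ff 60.0
top -0.1 16 [0.194] [0.436 0.33 ]
top -0.08 74 [0.194] [0.446 0.336]
top -0.06 47 [0.195] [0.464 0.344]
top -0.04 27 [0.198] [0.48  0.354]
top -0.02 12 [0.196] [0.496 0.361]
scene -0.1 13 [0.193] [0.436 0.328]
scene -0.08 49 [0.195] [0.447 0.335]
scene -0.06 37 [0.197] [0.464 0.344]
scene -0.04 28 [0.198] [0.481 0.356]
scene -0.02 114 [0.203] [0.495 0.371]
scene 0.0 23 [0.201] [0.507 0.382]
scene 0.02 3 [0.197] [0.522 0.391]
```

View pics/fin.png

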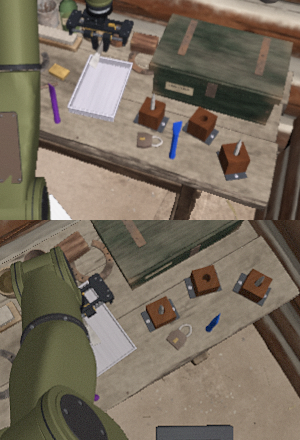

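The gripper appears near the tray's far end in both views. I'll check the tray pose again from the scene camera and the earlier top picture.

```bash
python3 -c "
from h import *
t=np.load('/tmp/top1.npz')['P']; s=np.load('/tmp/scene1.npz')['P']
print('centre',t[190,260],s[187,302])
print('top corners',[t[v,u].round(3).tolist() for u,v in ((258,145),(218,173),(301,206),(264,235))])
print('scene corners',[s[v,u].round(3).tolist() for u,v in ((292,157),(329,166),(312,216),(272,208))])
D=np.load('/tmp/scene1.npz');C=D['color'].astype(int)
m=((C.min(-1)>120)&(C.max(-1)-C.min(-1)<40)); m[:, :260]=0;m[:,340:]=0;m[:148]=0;m[228:]=0
n,l,st_,_=cv2.connectedComponentsWithStats(m.astype(np.uint8)); k=1+st_[1:,4].argmax(); Q=s[l==k]; Q=Q[(Q[:,2]>-.01)&(Q[:,2]<.05)]
print(cv2.minAreaRect((Q[:,:2]*1000).astype(np.float32)))
"
```

```text
centre [0.50019373 0.37423724 0.00278411] [0.504698   0.37532816 0.00449484]
top corners [[0.631, 0.379, 0.02], [0.552, 0.497, 0.003], [0.452, 0.256, 0.002], [0.37, 0.361, 0.006]]
scene corners [[0.555, 0.496, 0.021], [0.633, 0.386, 0.014], [0.441, 0.243, 0.031], [0.364, 0.35, 0.028]]
((509.5195617675781, 391.6868896484375), (378.4857177734375, 274.0656433105469), 55.17730712890625)
```

The tray centre is confirmed at about (0.503, 0.375) with its axis near 35°, so what I saw was parallax. The chisel is centred, level and still.

```bash
python3 -c "
from h import *
print(r.finish_job())"
```

```text
the job is handed in; nothing more can be done
None
```

The job is handed in at about 17 s with the chisel gripped, level and still over the middle of the drip tray, about 19 cm above the bench; on the way I tilted it over its stand edge, set it down on the chest lid and regripped it at mid-length, and the result has not been reported back.

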